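Set out the culture bench

ROBOT

A 7-joint arm with a two-finger parallel gripper is mounted at the origin on the work surface. World frame = base frame: x ahead of the robot, y to its left, z up, the work surface at z = 0. Lengths are in mm, angles in rad, forces in N, time in s.
With the tool pointing down it reaches from about 425 to 1025 mm from the base axis. Payload 9.4 kg.
Tool frame: the origin (TCP) lies at the very end of the fingers, on their centre line; the grasp point (between the pads) lies 19 mm behind it (r.hold_point_z is the distance from the TCP to the grasp point, in mm); z points along the fingers, y is the direction in which the jaws open and shut (so a half turn about z gives the same grasp; the last joint's range is limited). The gripper opens to 93 mm and grips with 3 to 60 N. Pads are 15 mm wide; open, the fingers measure 128 mm over their backs; the gripper's body (75 mm by 188 mm) begins 65 mm behind the grasp point.
Start: joints at [1.19, 0.599, -0.003, 1.599, 0.002, 0.943, -0.08], TCP at [216.872, -691.802, 218.618] pointing down, gripper open.
Joint ranges: [-2.57, 2.57], [-0.35, 1.97], [-1.29, 1.29], [0.11, 2.56], [-1.05, 4.19], [0.11, 1.86], [-2.63, 2.63]. Speed limits (rad/s): [2.22, 2.22, 3.01, 3.01, 3.14, 3.14, 3.14].

INTERFACE

Orientations are given as a 3x3 rotation matrix whose columns are the frame's x, y, z axes.
In Python, from cell import r, eyes, job gives the robot as it stands.
- The arm moves only by the tool servo_tool, never from a script. Its argument "moves" is a list of rows, each a list of 4 numbers: the shift along the world's x, y, z in m, then the turn about the world's z in degrees. A call has 1 to 12 rows; each row shifts and turns the pose as measured when the row begins; what a row does not reach is not made up. A row lasts 1/8 s, in which the tool goes at most 62.5 mm and 10.7 degrees, less where a joint would pass 70% of its speed; a pose out of reach is approached as far as the arm can. A call is refused whole if a number of a shift passes 0.0625 or a number of a turn 10.7, either way. A call with a gripper value outside its range is refused whole. "jaw" is the finger opening in m, from 0 to 0.093, set as the call begins (left out, the last holds). The fingers move at their own pace and stop on an object; the grip force is fixed at half the most. Time passes only in rows, so rows that do not move let the fingers close. It gives the time, the measured TCP pose, the force and the opening at its end, in the units of the state.
- r.read_state(): the state, without advancing time (a new reading comes with each control period).
- eyes.snapshot(name): name is "scene" or "top"; returns a dict with "img" (480x640x3 uint8, red, green, blue), "vfov" (degrees; the focal length in pixels is half the picture's height over the tangent of half this angle, whatever the lens; pixels are square), "cx", "cy" (the principal point, pixels), "position" and "attitude" of the camera in the world. Camera axes: x right, y down, z forward; pixel columns grow to the right and rows downward; lengths in mm; the calibration is good to about 2 mm. A picture is of the moment at which its call begins. There is no depth.
- job.job_done(): hands the job in, once; it reports no verdict.
The state is a dict: "time_s": time; "joint_positions": joint angles; "qvel": joint speeds; "effort": joint torques, N m; "tcp_pos": TCP position; "tool_rot": TCP orientation; "ft_force": force on the tool from outside, world axes, zero at the start; "torque": the same for the moment, N m; "gripper_width": finger opening in mm.
Only numpy, scipy, OpenCV 4.12 (cv2) and the standard library are available. Lean on these libraries where they do the work, as an engineer would, in place of code of your own. Each camera call takes 0.05 s, during which the arm holds its last target.

TASK

Get the bench ready for the next culture run: set the brown dish in the middle of the black pad of the warmer and the pink dish squarely on top of the brown one, stand the amber bottle midway between the green tube rack and the blue-ended cooling block, and stand the white jar centred directly behind the green rack (on the side away from the robot), leaving a gap of about 30 mm. Keep the dishes right way up and do not disturb the cream dish or the teal tube strip.

Things in the scene. Friction and masses are not known exactly. Their poses are not given: they have to be found in the camera images.
- brown_dish: Closed round culture dish, clear plastic with a dark brown filling seen through the lid; 60 mm across, 16 mm high, about 40 g. Lies flat on the table at the start. Origin: centre of its underside; z up. To go on the warmer.
- pink_dish: Closed round culture dish, clear plastic with a bright pink filling seen through the lid; 60 mm across, 16 mm high, about 40 g. Lies flat on the table at the start. Origin: centre of its underside; z up. To go on top of the brown dish.
- amber_bottle: Amber-brown bottle with a black cap; body 45 mm in diameter and straight up to 46 mm, cap 30 mm in diameter, 70 mm high overall, about 90 g. Stands upright. Origin: centre of its underside; z up. To stand midway between rack and block.
- white_jar: White jar with a bright blue lid; 45 mm in diameter all the way up, 55 mm high, about 70 g. Stands upright. Origin: centre of its underside; z up. To stand behind the rack.
- cream_dish: Closed round culture dish, clear plastic with a pale cream-yellow filling seen through the lid; 60 mm across, 16 mm high, about 40 g. Lies flat on the table at the start. Origin: centre of its underside; z up. To be left where it is.
- tube_strip: Teal strip with a row of six clear tube caps, lying flat, 90 x 20 mm and 18 mm high. Origin: centre of its underside; its x axis runs along its length. To be left where it is.
- rack: Lime-green tube rack with a grid of small holes, fixed; 100 mm along its x axis, 75 mm along its y axis, 45 mm high. Origin: centre of its underside; its x axis points away from the robot (turned by up to about 0.13 rad), y to the left, z up. 'Behind' it means on its +x side, in line with its x axis.
- block: Silvery cooling block with dark blue ends, fixed; 94 mm along its x axis, 72 mm along its y axis, 42 mm high. It stands beside the rack, to its left or its right, parallel to it, with the centres 175 to 185 mm apart along the rack's y axis. Origin: centre of its underside; axes parallel to the rack's.
- warmer: Warmer: a flat grey plate 110 mm (x) by 100 mm (y), fixed, with a round black pad 84 mm across in its middle; the pad's top, on which dishes stand, is 20 mm above the table. Origin: centre of its underside; z up. It stands to the far left or the far right; a round blue machine stands at the other side.
Not all that is in view belongs to the job. What is shaped like the brown_dish but purple is not meant.

How it is judged:
By the outcome, as a careful person would: the job done as asked, in the order asked, and still so for the second after the job is handed in, with the robot touching nothing.
It also fails if it takes over 109 s, if anything falls off the work surface, if the arm or the gripper's body presses on something with over 40 N, if the wrist force passes 120 N, or if a joint passes its speed limit or range.

## Working session

There is one attempt and no reset: what is moved stays moved. The work goes in short steps, Python scripts to look and compute and a tool call to move; the robot and the scene stay as the last step left them, time stands still between calls to the robot, and variables do not carry over. Pictures are saved under pics/ and viewed, and the job is handed in when it is done.

Besides the shell and the picture viewer there is one more tool, called as name([rows], argument=value, ...), one row to a line, values as JSON. servo_tool: Moves the arm, as the interface text tells. Its arguments: {"type":"object","properties":{"moves":{"type":"array","items":{"type":"array","items":{"type":"number"}}},"jaw":{"type":"number"}},"required":["moves"]}

```bash
ls; mkdir -p pics; python3 - <<'E'
from cell import r, eyes, job
import cv2
s=r.read_state();print(s['time_s'],s['tcp_pos'],s['tool_rot'],s['gripper_width'],r.hold_point_z)
for n in("scene","top"):
    d=eyes.snapshot(n);cv2.imwrite(f"pics/{n}0.png",d["img"][:,:,::-1]);print(n,d["vfov"],d["cx"],d["cy"],d["position"],d["attitude"],[k for k in d])
E
```

```text
pics
0.0 [ 216.69626893 -691.33620729  217.76316821] [[ 9.54185561e-01  2.99214849e-01 -6.24598417e-04]
 [ 2.99215454e-01 -9.54184496e-01  1.43492750e-03]
 [-1.66630512e-04 -1.55607660e-03 -9.99998775e-01]] 92.87618004292297 18.8
scene 44.62622207937274 331.6012282901779 247.48497288422914 [ 998.7257866  -749.07067117  949.52299476] [[ 0.86446923  0.37002538 -0.34025603]
 [ 0.50267205 -0.64131098  0.57969047]
 [-0.00370975 -0.67216177 -0.74039503]] ['img', 'vfov', 'cx', 'cy', 'position', 'attitude']
top 48.99338292865143 322.08170906121296 240.6892601937247 [ 489.79521254  -41.11789765 1008.01750098] [[-1.86334631e-03 -9.94260440e-01  1.06970579e-01]
 [-9.99902403e-01  3.71355293e-04 -1.39659015e-02]
 [ 1.38460193e-02 -1.06986163e-01 -9.94164095e-01]] ['img', 'vfov', 'cx', 'cy', 'position', 'attitude']
```

View pics/scene0.png

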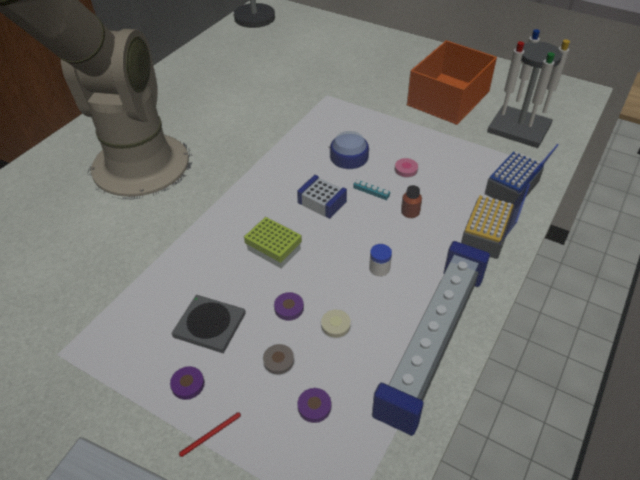

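View pics/top0.png

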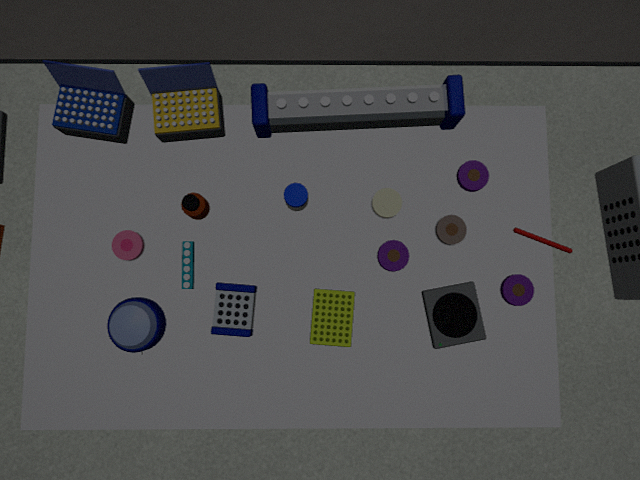

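Both views show everything: top-view brown dish at about (451,229), pink (127,245), amber (195,205), jar (296,195), rack (333,318), block (235,309), warmer pad (455,315). I'll enlarge crops.

```bash
python3 - <<'E'
import cv2,numpy as np
im=cv2.imread("pics/top0.png")
def crop(n,x0,y0,w,h,k):
    c=cv2.resize(im[y0:y0+h,x0:x0+w],None,fx=k,fy=k,interpolation=cv2.INTER_CUBIC)
    c=cv2.convertScaleAbs(c,alpha=1.6)
    for x in range((x0+9)//10*10,x0+w,10):
        X=int((x-x0+.5)*k);cv2.line(c,(X,0),(X,6 if x%50 else 20),(0,255,255),1)
        if x%20==0: cv2.putText(c,str(x),(X-10,18),0,.35,(0,255,255),1)
    for y in range((y0+9)//10*10,y0+h,10):
        Y=int((y-y0+.5)*k);cv2.line(c,(0,Y),(6,Y),(0,255,255),1);cv2.putText(c,str(y),(8,Y+4),0,.35,(0,255,255),1)
    cv2.imwrite(f"pics/{n}.png",c)
crop("c_rb",200,270,170,90,4.7)
crop("c_wb",370,205,130,150,4)
crop("c_pa",100,175,220,125,3.6)
E
```

```text
(no output)
```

View pics/c_rb.png

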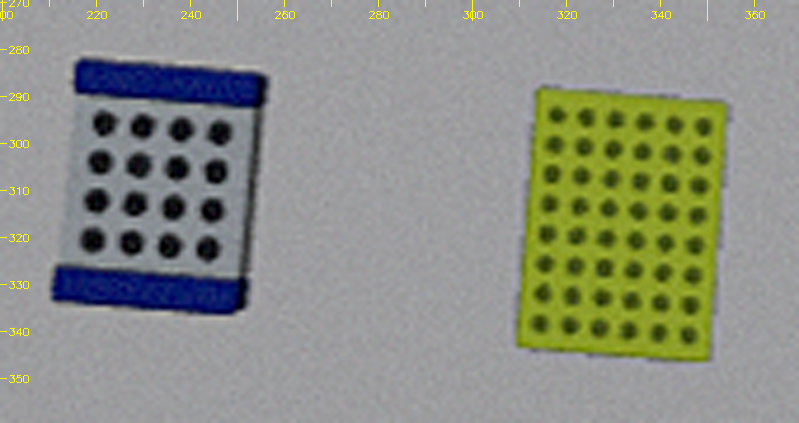

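View pics/c_wb.png

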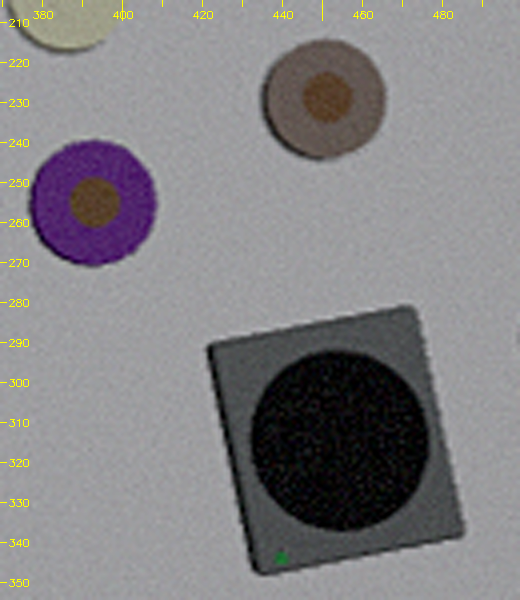

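View pics/c_pa.png

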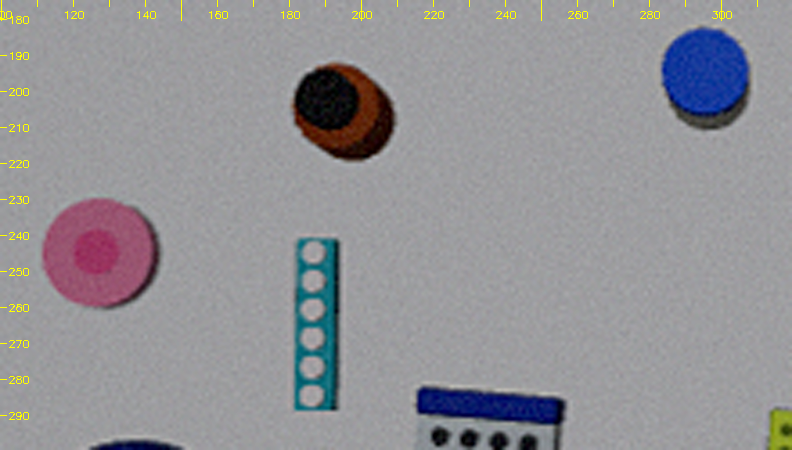

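```bash
cat > h.py <<'E'
import numpy as np
C={"top":(48.99338292865143,322.0817,240.68926,[489.79521254,-41.11789765,1008.01750098],[[-1.86334631e-03,-9.94260440e-01,1.06970579e-01],[-9.99902403e-01,3.71355293e-04,-1.39659015e-02],[1.38460193e-02,-1.06986163e-01,-9.94164095e-01]]),
"scene":(44.62622207937274,331.60123,247.48497,[998.7257866,-749.07067117,949.52299476],[[0.86446923,0.37002538,-0.34025603],[0.50267205,-0.64131098,0.57969047],[-0.00370975,-0.67216177,-0.74039503]])}
def w(cam,u,v,z):
    f,cx,cy,p,R=C[cam];F=240/np.tan(np.radians(f/2));d=np.array(R)@[(u-cx)/F,(v-cy)/F,1];p=np.array(p)
    return p+d*(z-p[2])/d[2]
def px(cam,P):
    f,cx,cy,p,R=C[cam];F=240/np.tan(np.radians(f/2));q=np.array(R).T@(np.array(P)-p);return F*q[:2]/q[2]+[cx,cy]
E
cat > m.py <<'E'
from h import *
np.set_printoptions(precision=1,suppress=True)
c=lambda X,Y,k,x0,y0:(X/k-.5+x0,Y/k-.5+y0)
R=[w("top",*c(X,Y,4.7,200,270),45) for X,Y in((538,87),(728,103),(709,360),(518,346))]
R=np.array(R);print("rack",R.mean(0),"edges",[np.linalg.norm(R[i]-R[i-1]) for i in range(4)], "yaw",[np.arctan2(*(a)[[1,0]]) for a in (R[0]-R[3],R[1]-R[2])], [np.arctan2(-(a)[0],(a)[1]) for a in (R[0]-R[1],R[3]-R[2])])
B=np.array([w("top",*c(X,Y,4.7,200,270),42) for X,Y in((105,123),(219,133),(207,249),(92,240))])
print("block",B.mean(0), "yaw",[np.arctan2(*(a)[[1,0]]) for a in (B[0]-B[3],B[1]-B[2])])
W=np.array([w("top",*c(X,Y,4,370,205),18) for X,Y in((208,344),(414,306),(465,535),(260,576))])
print("warmer",W.mean(0),[np.linalg.norm(W[i]-W[i-1]) for i in range(4)])
print("pad",w("top",*c(341,440,4,370,205),20), "extent",w("top",*c(251,440,4,370,205),20),w("top",*c(431,440,4,370,205),20))
print("brown",w("top",*c(326,98,4,370,205),16))
print("pink",w("top",*c(97,252,3.6,100,175),16))
print("amber",w("top",*c(327,99,3.6,100,175),70))
print("jar",w("top",*c(705,71,3.6,100,175),55))
print("cream",w("top",386,203,16),"strip",w("top",187,265,18))
E
python3 m.py; python3 - <<'E'
import cv2
im=cv2.imread("pics/scene0.png")
c=cv2.convertScaleAbs(cv2.resize(im[130:400,160:440],None,fx=2.8,fy=2.2,interpolation=cv2.INTER_CUBIC),alpha=1.3)
cv2.imwrite("pics/s_c.png",c[:600])
E
```

```text
rack [454.4 -72.6  45. ] edges [np.float64(99.13934896929639), np.float64(73.90451761633224), np.float64(98.38903019783648), np.float64(73.40912232166754)] yaw [np.float64(-0.07757915045003194), np.float64(-0.08259404378088059)] [np.float64(-0.08530947672952188), np.float64(-0.07512365445592253)]
block [468.9 107.9  42. ] yaw [np.float64(-0.09273336325331798), np.float64(-0.09008558158841196)]
warmer [ 457.7 -300.8   18. ] [np.float64(109.37275219535377), np.float64(99.19439816653781), np.float64(108.27729742050516), np.float64(97.91736392302656)]
pad [ 457.5 -302.2   20. ] extent [ 457.6 -260.1   20. ] [ 457.4 -344.4   20. ]
brown [ 618.8 -300.8   16. ]
pink [589.5 313.4  16. ]
amber [660.8 182.7  70. ]
jar [678.2  -5.5  55. ]
cream [ 669.  -177.4   16. ] strip [550.6 198.3  18. ]
```

View pics/s_c.png

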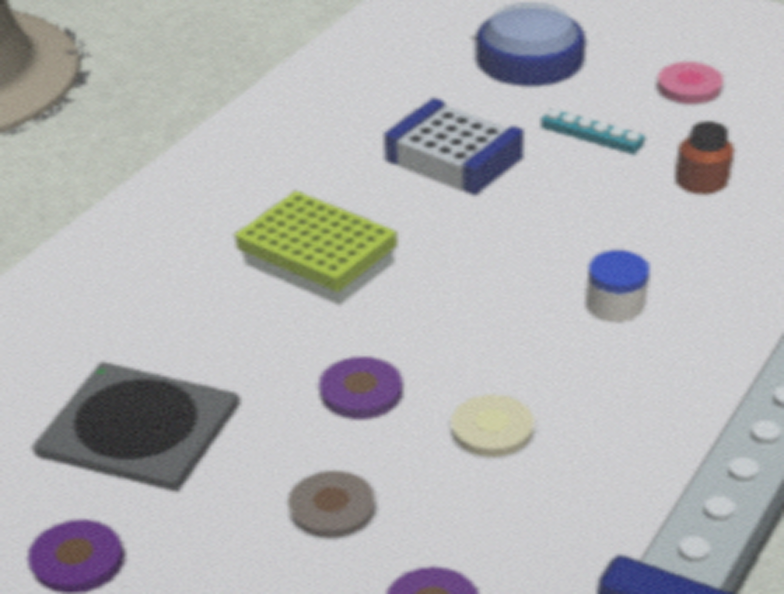

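```bash
python3 - <<'E'
from h import *
np.set_printoptions(precision=1,suppress=True)
s=lambda X,Y,z:w("scene",160+X/2.8-.5,130+Y/2.2-.5,z)
for n,a in dict(brown=(331,499,16),pink=(690,77,16),pad=(136,418,20),jar=(619,271,55),amber=(709,132,70)).items():print(n,s(*a))
from cell import r
print("px", px("top",[557,-81,55]))
for z in(0,30,60,80): print(z,w("top",137,297,z),w("top",135,352,z), s(530,80,z),s(530,10,z))
E
```

```text
brown [ 619.9 -302.3   16. ]
pink [589.6 313.3  16. ]
pad [ 459.2 -303.1   20. ]
jar [681.8 -11.   55. ]
amber [663.4 181.   70. ]
px [336.7 260.1]
0 [491.1 295.5   0. ] [388.7 295.6   0. ] [460.6 255.2   0. ] [397.  369.7   0. ]
30 [491.1 285.5  30. ] [391.7 285.6  30. ] [477.6 223.5  30. ] [416.  334.3  30. ]
60 [491.  275.5  60. ] [394.7 275.5  60. ] [494.6 191.7  60. ] [435. 299.  60.]
80 [491.  268.8  80. ] [396.7 268.9  80. ] [505.9 170.6  80. ] [447.7 275.4  80. ]
```

servo_tool([
  [0.04,0.039,0,9.7],
  [0.04,0.039,0,9.7],
  [0.04,0.039,0,9.7],
  [0.04,0.039,0,9.7],
  [0.04,0.039,0,9.7],
  [0.04,0.039,0,9.7],
  [0.04,0.039,0,9.7],
  [0.04,0.039,0,0],
  [0.04,0.039,0,0],
  [0.04,0.039,0,0],
], jaw=0.085)

```text
time_s: 1.35
tcp_pos: [620.3, -291.8, 214.2]
tool_rot: [[0.053, 0.999, -0.006], [0.999, -0.053, -0.002], [-0.002, -0.006, -1.0]]
ft_force: [0.9, 0.1, 0.5]
gripper_width: 85.1
```

servo_tool([
  [0,-0.009,-0.05,-1],
  [0,0,-0.05,0],
  [0,0,-0.05,0],
  [0,0,-0.03,0],
  [0,0,0,0],
])

```text
time_s: 1.98
tcp_pos: [624.5, -293.4, 28.5]
tool_rot: [[0.061, 0.998, -0.004], [0.998, -0.061, 0.001], [0.001, -0.004, -1.0]]
ft_force: [0.4, 0.2, 0.7]
gripper_width: 85.2
```

servo_tool([
  [-0.005,-0.008,0,0],
  [0,0,0,0],
  [0,0,-0.014,0],
  [0,0,0,0],
])

```text
time_s: 2.48
tcp_pos: [620.9, -303.7, 17.9]
tool_rot: [[0.062, 0.998, 0.001], [0.998, -0.062, -0.001], [-0.001, 0.001, -1.0]]
ft_force: [0.3, 0.0, 0.7]
gripper_width: 85.1
```

```bash
cat > snap.py <<'E'
import sys,cv2
from cell import r,eyes
n,cam,x0,y0,wd,h,k=sys.argv[1],sys.argv[2],*map(float,sys.argv[3:8])
x0,y0,wd,h=map(int,(x0,y0,wd,h))
im=eyes.snapshot(cam)["img"][y0:y0+h,x0:x0+wd,::-1]
c=cv2.convertScaleAbs(cv2.resize(im,None,fx=k,fy=k,interpolation=cv2.INTER_CUBIC),alpha=1.5)
for x in range((x0+9)//10*10,x0+wd,10):
    X=int((x-x0+.5)*k);cv2.line(c,(X,0),(X,6),(0,0,255),1);cv2.putText(c,str(x),(X-10,18),0,.35,(0,0,255),1)
for y in range((y0+9)//10*10,y0+h,10):
    Y=int((y-y0+.5)*k);cv2.line(c,(0,Y),(6,Y),(0,0,255),1);cv2.putText(c,str(y),(8,Y+4),0,.35,(0,0,255),1)
cv2.imwrite(f"pics/{n}.png",c)
s=r.read_state();print(s['time_s'],s['tcp_pos'],s['ft_force'],s['gripper_width'])
E
python3 snap.py b1 scene 200 280 160 120 5
```

```text
2.525 [ 621.42801119 -303.78956947   18.5655131 ] [ 0.34250331 -0.04293144  0.63091428] 85.10053158928805
```

View pics/b1.png

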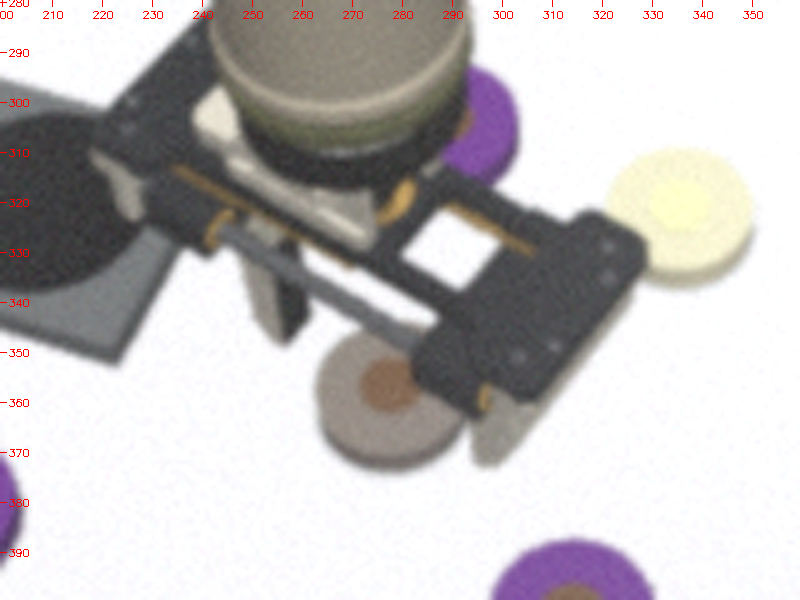

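The fingers straddle the brown dish: tips at (257,348) and (298,372), so their midpoint is on its label at (278,357). Lowering and gripping.

servo_tool([
  [-0.001,0.002,-0.01,-0.5],
  [0,0,0,0],
  [0,0,-0.004,0],
  [0,0,0,0],
])

```text
time_s: 3.02
tcp_pos: [620.7, -301.1, 3.8]
tool_rot: [[0.071, 0.997, 0.003], [0.997, -0.071, -0.002], [-0.001, 0.003, -1.0]]
ft_force: [0.6, 0.9, -0.5]
gripper_width: 85.1
```

servo_tool([
  [0,0,0,0],
  [0,0,0,0],
  [0,0,0,0],
  [0,0,0,0],
  [0,0,0,0],
  [0,0,0,0],
], jaw=0.05)

```text
time_s: 3.78
tcp_pos: [620.9, -301.3, 4.1]
tool_rot: [[0.071, 0.997, 0.003], [0.997, -0.071, -0.002], [-0.002, 0.003, -1.0]]
ft_force: [-0.2, 0.4, 0.3]
gripper_width: 59.3
```

servo_tool([
  [0,0,0.03,0],
  [0,0,0.03,0],
  [-0.03,0,0.01,0],
  [-0.04,0,0,0],
  [-0.04,0,0,0],
  [-0.03,0,0,0],
  [-0.01,0,0,0],
  [0,0,0,0],
])

```text
time_s: 4.78
tcp_pos: [468.2, -300.7, 76.6]
tool_rot: [[0.07, 0.998, 0.005], [0.998, -0.07, -0.002], [-0.002, 0.005, -1.0]]
ft_force: [0.7, 0.4, -0.6]
gripper_width: 59.5
```

servo_tool([
  [-0.01,-0.002,-0.02,0],
  [0,0,-0.015,0],
  [0,0,-0.005,0],
  [0,0,0,0],
  [0,0,0,0],
])

```text
time_s: 5.4
tcp_pos: [465.0, -302.4, 35.5]
tool_rot: [[0.067, 0.998, 0.011], [0.998, -0.067, -0.003], [-0.002, 0.011, -1.0]]
ft_force: [0.6, -0.9, -0.0]
gripper_width: 59.4
```

```bash
python3 snap.py b2 scene 140 250 160 120 5
```

```text
5.45 [ 464.96210485 -302.32527328   35.58445051] [-0.30622093  0.59942271 -0.72672095] 59.62287973739151
```

View pics/b2.png

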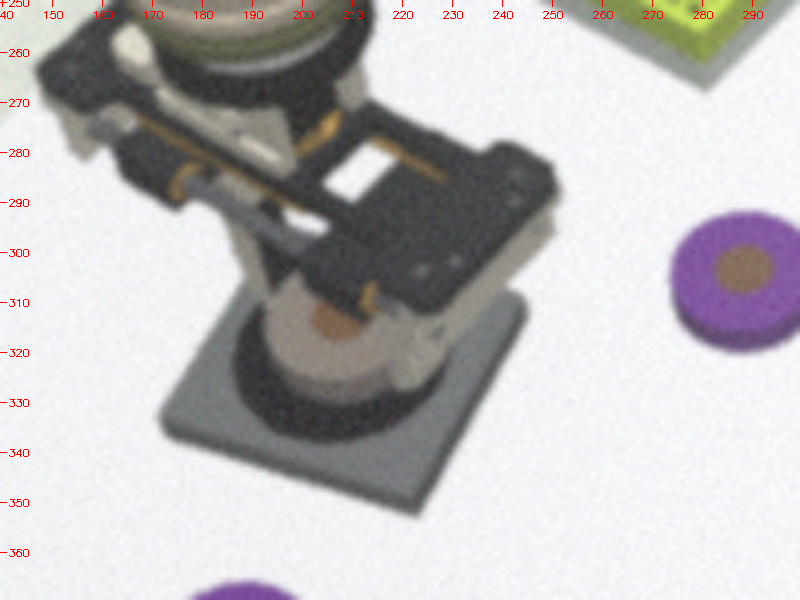

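The dish is held level over the pad at (207,314), about 7 mm too far in +x. Correcting that, then lowering.

servo_tool([
  [-0.007,0,0,0],
  [0,0,0,0],
  [0,0,0,0],
])

```text
time_s: 5.82
tcp_pos: [457.5, -302.6, 36.4]
tool_rot: [[0.067, 0.998, 0.012], [0.998, -0.067, -0.004], [-0.003, 0.012, -1.0]]
ft_force: [0.3, -0.5, -0.3]
gripper_width: 59.3
```

servo_tool([
  [0.001,0,-0.008,0],
  [0,0,0,0],
  [0,0,-0.003,0],
  [0,0,0,0],
])

```text
time_s: 6.32
tcp_pos: [458.7, -302.6, 24.5]
tool_rot: [[0.067, 0.998, 0.012], [0.998, -0.067, -0.004], [-0.003, 0.012, -1.0]]
ft_force: [-1.5, 0.8, 0.3]
gripper_width: 59.0
```

servo_tool([
  [0,0,0,0],
  [0,0,0,0],
  [0,0,0,0],
], jaw=0.078)

```text
time_s: 6.7
tcp_pos: [458.9, -302.7, 24.6]
tool_rot: [[0.067, 0.998, 0.012], [0.998, -0.067, -0.004], [-0.003, 0.013, -1.0]]
ft_force: [0.4, -0.2, 0.3]
gripper_width: 77.4
```

servo_tool([
  [0,0,0.03,0],
  [0,0,0.05,0],
  [0.01,0.05,0.04,0],
  [0.01,0.06,0,0],
  [0.01,0.06,0,0],
  [0.01,0.06,0,0],
  [0.01,0.06,0,0],
  [0.02,0.055,0,0],
  [0.02,0.055,0,0],
  [0.02,0.055,0,0],
  [0.02,0.055,0,0],
  [0,0.055,0,0],
], jaw=0.085)

```text
time_s: 8.2
tcp_pos: [591.0, 272.0, 148.5]
tool_rot: [[0.081, 0.997, 0.018], [0.997, -0.081, -0.006], [-0.004, 0.019, -1.0]]
ft_force: [0.7, -0.5, -0.8]
gripper_width: 85.2
```

```bash
python3 snap.py b3 top 370 220 150 140 4.2
```

```text
8.25 [588.62944185 282.48589866 148.9384919 ] [-1.06183355  7.37321965  1.68368261] 84.95445204952782
```

View pics/b3.png

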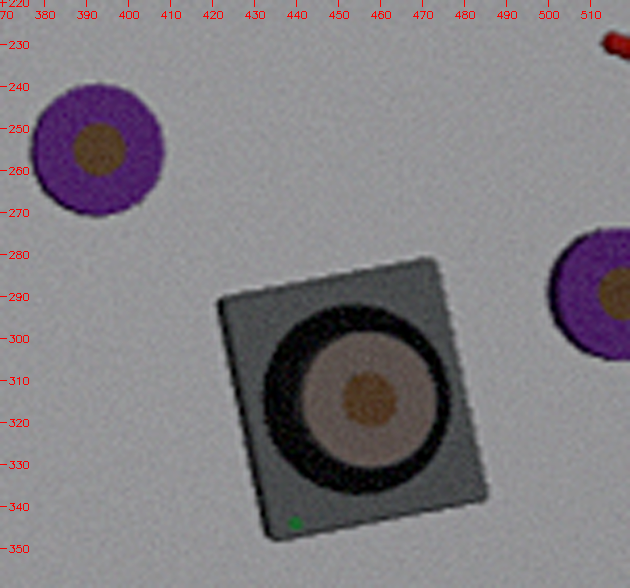

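```bash
python3 -c "
from h import *
c=lambda X,Y:(370-.5+X/4.2,220-.5+Y/4.2)
print('brown',w('top',*c(369.5,400),36),'edges',w('top',*c(302,400),36),w('top',*c(437,400),36),w('top',*c(369,332),36),w('top',*c(369,469),36))
print('pad',w('top',*c(357,399),20),w('top',*c(264,399),20),w('top',*c(450,399),20),w('top',*c(357,305),20),w('top',*c(357,494),20))
"
```

```text
brown [ 457.62004612 -303.00203324   36.        ] edges [ 457.68848893 -273.41493674   36.        ] [ 457.55154578 -332.61399974   36.        ] [ 487.15213815 -303.65233751   36.        ] [ 427.85145419 -301.90622522   36.        ]
pad [ 457.54329291 -301.75431627   20.        ] [ 457.6388641 -260.3298823   20.       ] [ 457.44761103 -343.22673078   20.        ] [ 499.0914018  -302.95341385   20.        ] [ 415.93308875 -300.55342659   20.        ]
```

The brown dish is centred on the pad to within about 1 mm. Now the pink one.

servo_tool([
  [0,0.02,-0.04,0],
  [0,0,-0.05,0],
  [0,0,-0.02,0],
  [0,0,0,0],
  [0,0,0,0],
])

```text
time_s: 8.88
tcp_pos: [587.7, 306.8, 37.3]
tool_rot: [[0.067, 0.998, 0.02], [0.998, -0.067, 0.004], [0.005, 0.02, -1.0]]
ft_force: [0.5, 0.5, 0.2]
gripper_width: 84.6
```

servo_tool([
  [0.002,0.006,-0.015,0],
  [0,0,0,0],
  [0,0,0,0],
])

```text
time_s: 9.25
tcp_pos: [591.4, 313.3, 23.8]
tool_rot: [[0.068, 0.997, 0.023], [0.998, -0.068, 0.006], [0.007, 0.023, -1.0]]
ft_force: [-0.3, -0.8, 0.6]
gripper_width: 84.9
```

```bash
python3 snap.py p1 scene 350 110 120 90 6.5
```

```text
9.3 [591.24142449 313.3807312   23.749292  ] [ 0.18692543 -0.86783971  0.12253509] 85.28829413669247
```

View pics/p1.png

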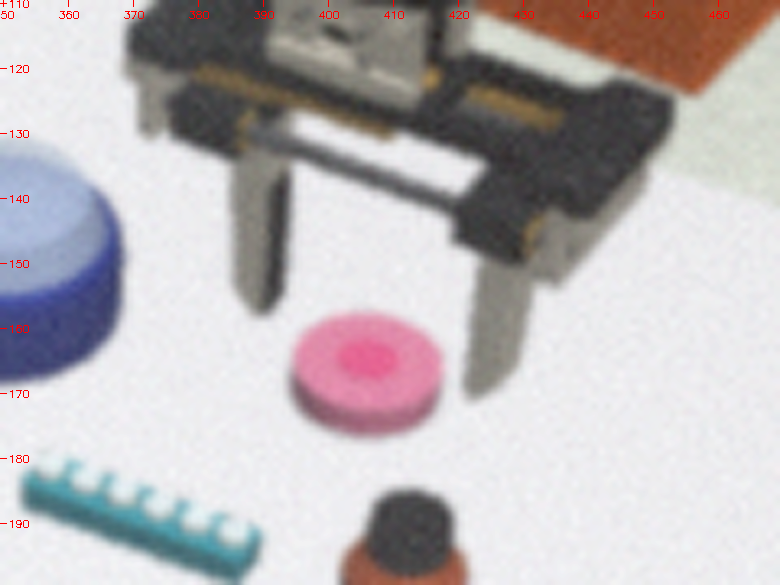

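Fingers at (390,157) and (424,170) straddle the pink dish, whose centre is at (406,164).

servo_tool([
  [-0.001,0,-0.012,0],
  [0,0,0,0],
  [0,0,-0.004,0],
  [0,0,0,0],
])

```text
time_s: 9.8
tcp_pos: [590.2, 313.2, 6.8]
tool_rot: [[0.068, 0.997, 0.023], [0.998, -0.068, 0.006], [0.007, 0.023, -1.0]]
ft_force: [-0.7, 0.5, -0.3]
gripper_width: 85.1
```

servo_tool([
  [0,0,-0.001,0],
  [0,0,0,0],
  [0,0,0,0],
  [0,0,0,0],
  [0,0,0,0],
  [0,0,0,0],
], jaw=0.05)

```text
time_s: 10.55
tcp_pos: [590.3, 313.2, 6.1]
tool_rot: [[0.068, 0.997, 0.023], [0.998, -0.068, 0.006], [0.008, 0.023, -1.0]]
ft_force: [0.6, -0.3, -0.9]
gripper_width: 59.1
```

servo_tool([
  [0,0,0.03,0],
  [0,0,0.04,0],
  [0,0,0.04,0],
  [0,0,0.01,0],
])

```text
time_s: 11.05
tcp_pos: [589.0, 312.6, 127.8]
tool_rot: [[0.067, 0.998, 0.021], [0.998, -0.068, 0.004], [0.006, 0.02, -1.0]]
ft_force: [0.5, -0.6, -1.2]
gripper_width: 59.1
```

servo_tool([
  [-0.01,-0.03,0.01,0],
  [-0.01,-0.05,0,0],
  [-0.01,-0.055,0,0],
  [-0.01,-0.055,0,0],
  [-0.01,-0.055,0,0],
  [-0.01,-0.055,0,0],
  [-0.01,-0.055,0,0],
  [-0.01,-0.055,0,0],
  [-0.01,-0.055,0,0],
  [-0.01,-0.055,0,0],
  [-0.01,-0.04,0,0],
  [-0.01,-0.02,0,0],
])

```text
time_s: 12.55
tcp_pos: [459.1, -282.2, 131.0]
tool_rot: [[0.064, 0.998, 0.014], [0.998, -0.064, 0.009], [0.009, 0.013, -1.0]]
ft_force: [0.6, 1.5, -0.5]
gripper_width: 59.0
```

servo_tool([
  [0,0,0,0],
])

```text
time_s: 12.68
tcp_pos: [457.5, -283.8, 130.1]
tool_rot: [[0.068, 0.998, 0.012], [0.998, -0.068, 0.009], [0.01, 0.012, -1.0]]
ft_force: [0.5, 0.5, -0.9]
gripper_width: 59.5
```

servo_tool([
  [0,-0.019,-0.03,0],
  [0,0,-0.04,0],
  [0,0,-0.005,0],
  [0,0,0,0],
  [0,0,0,0],
])

```text
time_s: 13.3
tcp_pos: [460.8, -298.5, 54.7]
tool_rot: [[0.062, 0.998, 0.015], [0.998, -0.062, 0.01], [0.011, 0.014, -1.0]]
ft_force: [0.2, -0.3, 0.3]
gripper_width: 58.9
```

servo_tool([
  [-0.003,-0.005,0,0],
  [0,0,0,0],
  [0,0,0,0],
])

```text
time_s: 13.68
tcp_pos: [458.6, -304.4, 57.0]
tool_rot: [[0.062, 0.998, 0.018], [0.998, -0.063, 0.008], [0.009, 0.017, -1.0]]
ft_force: [-0.6, -0.4, -0.8]
gripper_width: 59.1
```

```bash
python3 snap.py p2 scene 140 250 160 120 5
```

```text
13.725 [ 458.50788154 -304.45891903   56.97668366] [ 0.16894948 -0.11446791 -1.21856739] 59.169740748192815
```

View pics/p2.png

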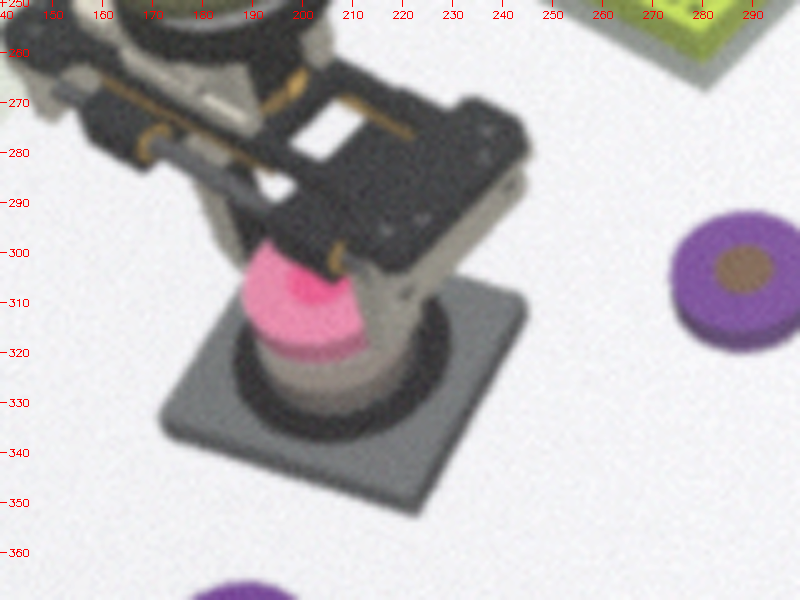

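```bash
python3 -c "
from h import *
for d in(0,2,4):print(px('scene',[458,-303-d,67]))
t=np.linspace(0,2*np.pi,200);q=np.array([px('scene',[458.5+30*np.cos(a),-303.5+30*np.sin(a),67]) for a in t]);print(q.min(0),q.max(0))
"
```

```text
[203.57332631 304.60295396]
[202.90074575 305.34855105]
[202.2267392  306.09572893]
[187.39543151 292.21722628] [219.75313886 318.05262099]
```

servo_tool([
  [0,0.001,-0.009,0],
  [0,0,0,0],
  [0,0,-0.002,0],
  [0,0,0,0],
  [0,0,0,0],
])

```text
time_s: 14.35
tcp_pos: [458.4, -303.1, 44.8]
tool_rot: [[0.062, 0.998, 0.017], [0.998, -0.062, 0.009], [0.01, 0.017, -1.0]]
ft_force: [0.2, -1.0, -0.3]
gripper_width: 59.6
```

servo_tool([
  [0,0,-0.0022,0],
  [0,0,0,0],
  [0,0,0,0],
])

```text
time_s: 14.72
tcp_pos: [458.5, -303.2, 42.6]
tool_rot: [[0.062, 0.998, 0.018], [0.998, -0.062, 0.008], [0.01, 0.017, -1.0]]
ft_force: [-0.4, -0.7, -1.1]
gripper_width: 59.4
```

servo_tool([
  [0,0,0,0],
  [0,0,0,0],
  [0,0,0,0],
], jaw=0.075)

```text
time_s: 15.1
tcp_pos: [458.6, -303.3, 42.8]
tool_rot: [[0.062, 0.998, 0.018], [0.998, -0.063, 0.008], [0.009, 0.017, -1.0]]
ft_force: [-0.0, -0.0, -0.7]
gripper_width: 74.6
```

servo_tool([
  [0,0,0.03,0],
  [0,0,0.05,0],
  [0,0,0.05,0],
  [0.02,0.05,0,0],
  [0.02,0.05,0,0],
  [0.02,0.05,0,0],
  [0.02,0.05,0,0],
  [0.02,0.05,0,0],
  [0.02,0.05,0,0],
  [0.02,0.05,0,0],
  [0.02,0.05,0,0],
  [0.02,0.05,0,0],
], jaw=0.07)

```text
time_s: 16.6
tcp_pos: [640.4, 154.3, 177.7]
tool_rot: [[0.076, 0.997, 0.02], [0.997, -0.076, 0.006], [0.007, 0.019, -1.0]]
ft_force: [0.1, -0.8, -0.3]
gripper_width: 69.8
```

```bash
python3 snap.py p3 top 400 260 110 100 5.8; python3 snap.py p4 scene 140 270 130 90 6
```

```text
16.65 [641.94279704 163.93568441 178.22398653] [2.26080175 7.59732623 1.56858515] 70.02386006782119
16.7 [640.68995879 160.72242003 177.9152768 ] [-0.42741047  0.05048107  0.11574352] 69.91926565702737
```

View pics/p3.png

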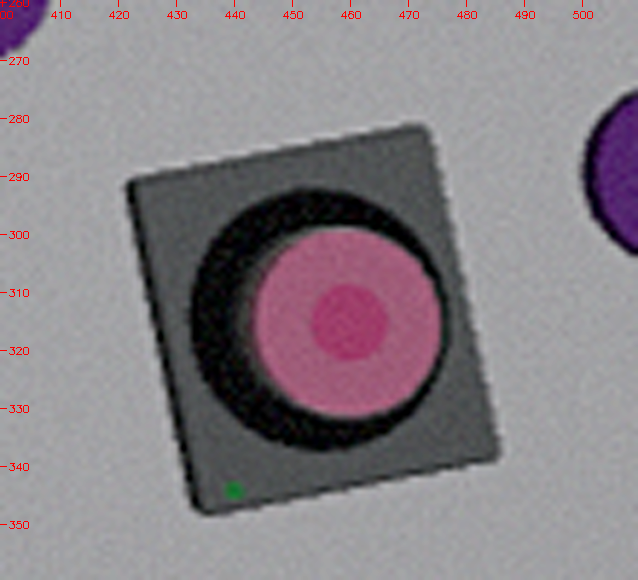

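View pics/p4.png

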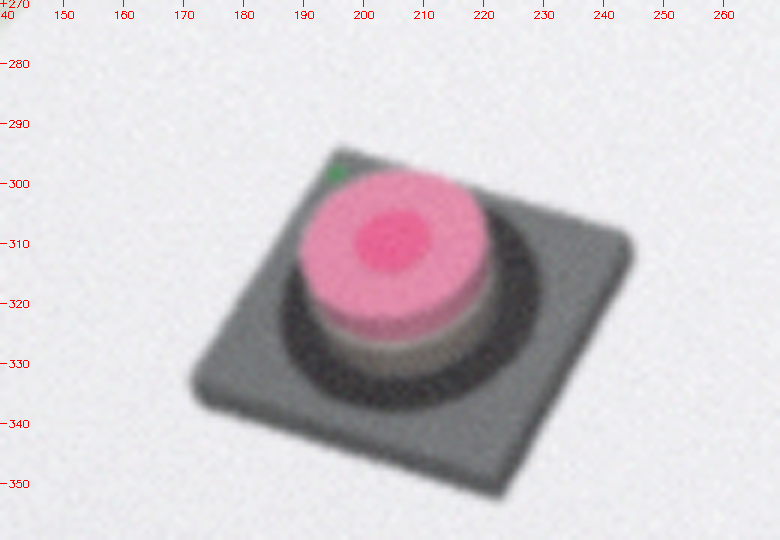

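```bash
python3 -c "
from h import *
print(w('top',399.5+349/5.8,259.5+322/5.8,52), w('scene',139.5+393/6,269.5+241/6,52))"
python3 snap.py a1 top 160 170 80 60 8
```

```text
[ 457.64131757 -302.65486456   52.        ] [ 458.64110475 -303.46668022   52.        ]
16.75 [639.9310106  156.79336889 177.5091972 ] [-7.70700718e-01  6.40973312e-04 -5.45950062e-01] 69.76748031438231
```

View pics/a1.png

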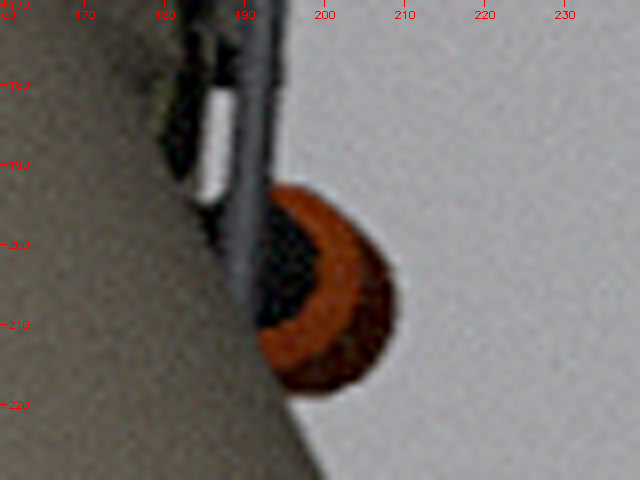

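```bash
python3 -c "
from h import *
u,v=99.5+352/3.6,174.5+119/3.6
print(w('top',u,v,0), px('top',[660.8,182.7,0]),u,v)
# scene: silhouettes predicted vs image
for P in([660.8,182.7,70],[663.4,181,70],[678,-5.5,55]):print(px('scene',P))
t=np.linspace(0,6.28,200)
for c,rr,z in(((660.8,182.7),15,70),((660.8,182.7),22.5,0),((678.2,-5.5),22.5,55),((678.2,-5.5),22.5,0)):
  q=np.array([px('scene',[c[0]+rr*np.cos(a),c[1]+rr*np.sin(a),z]) for a in t]);print(q.min(0),q.max(0))
"
python3 - <<'E'
import cv2
im=cv2.imread("pics/scene0.png")
c=cv2.resize(im[180:280,360:440],None,fx=6,fy=6,interpolation=cv2.INTER_CUBIC)
cv2.imwrite("pics/s_aj.png",c)
E
```

```text
[662.721167   185.71211687   0.        ] [198.81896511 208.53863741] 197.27777777777777 207.55555555555554
[411.96332611 188.65464505]
[412.70307338 189.49037225]
[380.15321439 250.27040657]
[405.22262405 184.17168533] [418.71391159 193.20756224]
[399.28819724 204.46559654] [418.74796943 218.00426194]
[369.2849434  242.27034858] [391.21052335 258.5479779 ]
[368.14709851 259.62128784] [389.35255435 275.78647793]
```

View pics/s_aj.png

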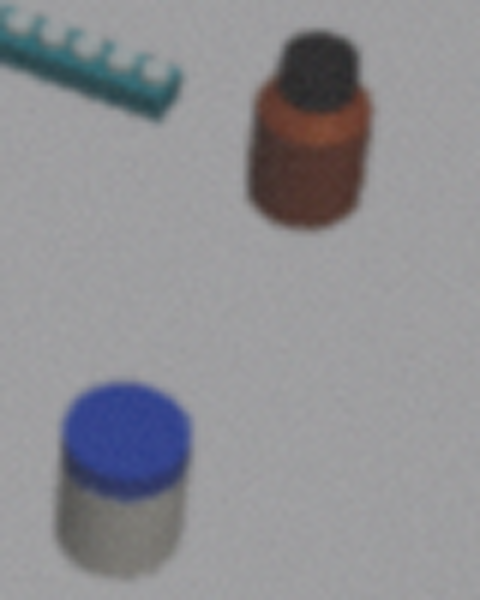

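The stack is square: pink centre (457.6,-302.7) against brown (457.6,-303.0). Next the amber bottle at about (662,184).

servo_tool([
  [0.022,0.027,0,-0.5],
  [0,0,0,0],
  [0,0,-0.04,0],
  [0,0,-0.03,0],
  [0,0,0,0],
  [0,0,0,0],
], jaw=0.075)

```text
time_s: 17.5
tcp_pos: [660.9, 174.4, 106.9]
tool_rot: [[0.087, 0.996, 0.019], [0.996, -0.087, 0.001], [0.003, 0.018, -1.0]]
ft_force: [0.2, 0.4, 0.3]
gripper_width: 74.9
```

servo_tool([
  [0.001,0.009,0,0],
  [0,0,0,0],
  [0,0,-0.02,0],
  [0,0,0,0],
])

```text
time_s: 18.0
tcp_pos: [663.1, 183.9, 88.7]
tool_rot: [[0.087, 0.996, 0.023], [0.996, -0.087, 0.002], [0.004, 0.022, -1.0]]
ft_force: [0.2, 0.6, 0.3]
gripper_width: 74.9
```

```bash
python3 snap.py a2 scene 350 130 120 90 6.5
```

```text
18.05 [663.7188981  184.14377246  89.69540558] [-0.20386955  0.32165578 -0.2938552 ] 75.02869441326817
```

View pics/a2.png

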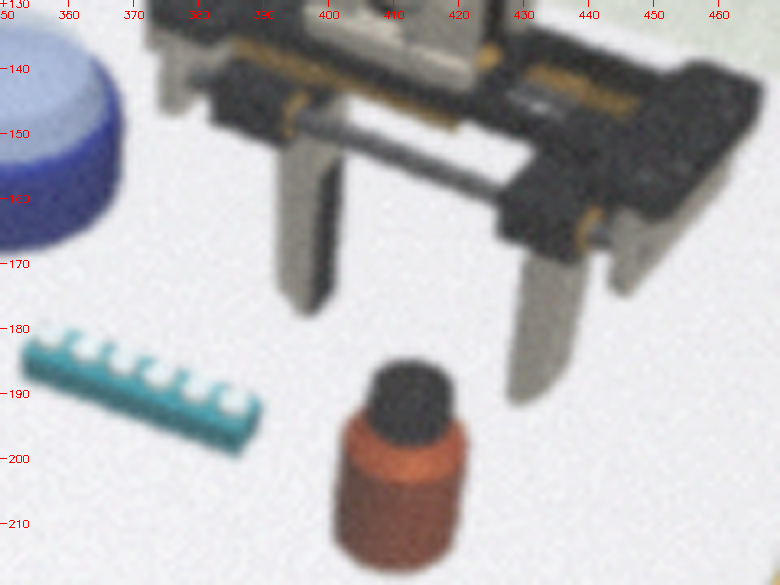

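Tips at (397,177) and (430,191) are centred over the bottle, whose cap is at (412,188). Descending.

servo_tool([
  [-0.002,0,-0.02,0],
  [0,0,-0.025,0],
  [0,0,-0.02,0],
  [0,0,0,0],
  [0,0,0,0],
])

```text
time_s: 18.68
tcp_pos: [662.7, 184.5, 23.6]
tool_rot: [[0.087, 0.996, 0.026], [0.996, -0.088, 0.003], [0.006, 0.025, -1.0]]
ft_force: [0.2, -0.1, -0.6]
gripper_width: 75.4
```

servo_tool([
  [0,-0.0005,-0.01,0],
  [0,0,0,0],
  [0,0,0,0],
])

```text
time_s: 19.05
tcp_pos: [663.6, 184.2, 14.6]
tool_rot: [[0.088, 0.996, 0.028], [0.996, -0.088, 0.004], [0.007, 0.027, -1.0]]
ft_force: [0.4, 0.5, 0.4]
gripper_width: 74.9
```

servo_tool([
  [0,0,0,0],
  [0,0,0,0],
  [0,0,0,0],
  [0,0,0,0],
  [0,0,0,0],
  [0,0,0,0],
], jaw=0.036)

```text
time_s: 19.8
tcp_pos: [663.8, 184.3, 15.3]
tool_rot: [[0.088, 0.996, 0.028], [0.996, -0.088, 0.004], [0.007, 0.028, -1.0]]
ft_force: [0.3, -0.1, 1.1]
gripper_width: 44.7
```

servo_tool([
  [0,0,0.03,0],
  [0,0,0.04,0],
  [0,0,0.03,0],
  [-0.025,-0.02,0,0],
  [-0.035,-0.03,0,0],
  [-0.035,-0.03,0,0],
  [-0.035,-0.03,0,0],
  [-0.035,-0.028,0,0],
  [-0.02,-0.016,0,0],
  [-0.005,-0.005,0,0],
  [0,0,0,0],
  [0,0,0,0],
])

```text
time_s: 21.3
tcp_pos: [469.3, 22.7, 118.2]
tool_rot: [[0.087, 0.996, 0.031], [0.996, -0.087, 0.006], [0.009, 0.03, -1.0]]
ft_force: [0.2, -0.9, -1.1]
gripper_width: 44.7
```

servo_tool([
  [-0.007,-0.004,-0.02,0],
  [0,0,-0.03,0],
  [0,0,-0.02,0],
  [0,0,0,0],
  [0,0,0,0],
])

```text
time_s: 21.92
tcp_pos: [467.8, 22.9, 46.5]
tool_rot: [[0.083, 0.996, 0.036], [0.997, -0.083, 0.009], [0.012, 0.036, -0.999]]
ft_force: [-0.0, -0.0, -0.6]
gripper_width: 44.5
```

servo_tool([
  [-0.006,-0.005,0,0],
  [0,0,0,0],
  [0,0,0,0],
])

```text
time_s: 22.3
tcp_pos: [462.5, 17.5, 48.2]
tool_rot: [[0.083, 0.996, 0.039], [0.996, -0.084, 0.009], [0.012, 0.038, -0.999]]
ft_force: [0.1, 0.1, -1.3]
gripper_width: 44.7
```

```bash
python3 snap.py a3 scene 230 150 150 112 5.2
```

```text
22.35 [462.34295964  17.39546719  48.17439271] [-1.38056396 -0.18406927 -0.63194185] 44.375345735594294
```

View pics/a3.png

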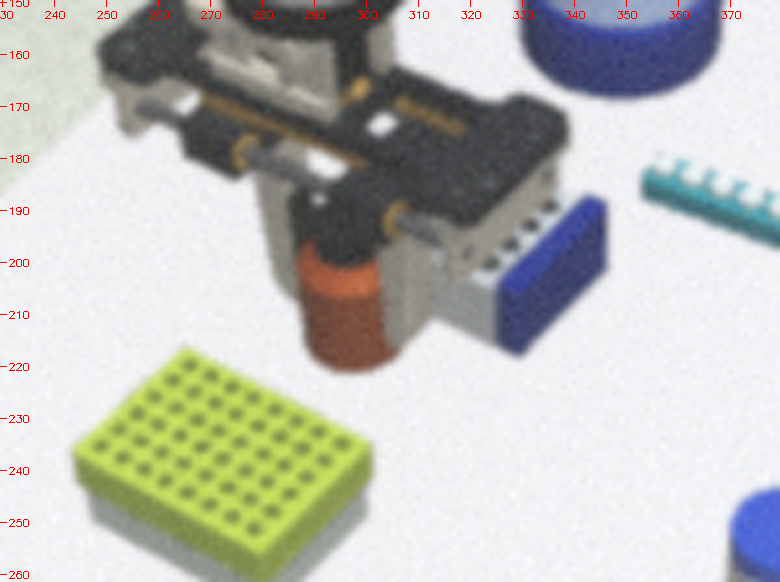

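The bottle hangs upright between rack and block, with its base at (296,220). Lowering.

servo_tool([
  [0,0.001,-0.016,0],
  [0,0,-0.01,0],
  [0,0,0,0],
  [0,0,0,0],
])

```text
time_s: 22.85
tcp_pos: [463.0, 18.2, 22.2]
tool_rot: [[0.084, 0.996, 0.041], [0.996, -0.084, 0.009], [0.012, 0.04, -0.999]]
ft_force: [0.1, -1.0, 0.0]
gripper_width: 45.2
```

servo_tool([
  [-0.001,0,-0.004,0],
  [0,0,-0.001,0],
  [0,0,0,0],
])

```text
time_s: 23.22
tcp_pos: [462.5, 18.1, 18.0]
tool_rot: [[0.084, 0.996, 0.042], [0.996, -0.085, 0.009], [0.012, 0.041, -0.999]]
ft_force: [1.2, -0.1, -0.1]
gripper_width: 44.8
```

servo_tool([
  [0,0,-0.002,0],
  [0,0,0,0],
  [0,0,0,0],
])

```text
time_s: 23.6
tcp_pos: [462.9, 18.0, 16.6]
tool_rot: [[0.084, 0.996, 0.043], [0.996, -0.085, 0.009], [0.013, 0.042, -0.999]]
ft_force: [0.3, -0.8, -0.2]
gripper_width: 45.1
```

servo_tool([
  [-0.001,0,-0.001,0],
  [0,0,0,0],
])

```text
time_s: 23.85
tcp_pos: [462.0, 17.9, 15.9]
tool_rot: [[0.084, 0.995, 0.043], [0.996, -0.085, 0.009], [0.013, 0.042, -0.999]]
ft_force: [-0.1, -0.5, 0.1]
gripper_width: 45.1
```

servo_tool([
  [0,0,0,0],
  [0,0,0,0],
  [0,0,0,0],
  [0,0,0,0],
  [0,0,0,0],
], jaw=0.07)

```text
time_s: 24.48
tcp_pos: [462.3, 18.0, 16.1]
tool_rot: [[0.084, 0.995, 0.044], [0.996, -0.085, 0.009], [0.013, 0.043, -0.999]]
ft_force: [-0.1, 0.2, 0.2]
gripper_width: 70.0
```

servo_tool([
  [0,0,0.02,0],
  [0,0,0.03,0],
  [0,0,0.03,0],
  [0,0,0.03,0],
  [0.035,-0.004,0,0],
  [0.05,-0.005,0,0],
  [0.05,-0.006,0,0],
  [0.05,-0.006,0,0],
  [0.02,-0.002,0,0],
  [0,0,0,0],
  [0,0,0,0],
])

```text
time_s: 25.85
tcp_pos: [669.1, -7.3, 129.1]
tool_rot: [[0.084, 0.996, 0.038], [0.996, -0.084, 0.007], [0.01, 0.038, -0.999]]
ft_force: [0.2, -0.1, 0.1]
gripper_width: 70.1
```

```bash
python3 snap.py a4 top 200 260 170 100 4.7; python3 snap.py a5 scene 230 150 190 140 4.1
```

```text
25.9 [669.02737382  -7.40320123 129.2316083 ] [0.03772363 0.36746116 0.04627551] 69.69837876712164
25.95 [669.07899003  -7.3476223  129.43022168] [-0.43813058  0.20191088  0.44334289] 70.27696469491266
```

View pics/a4.png

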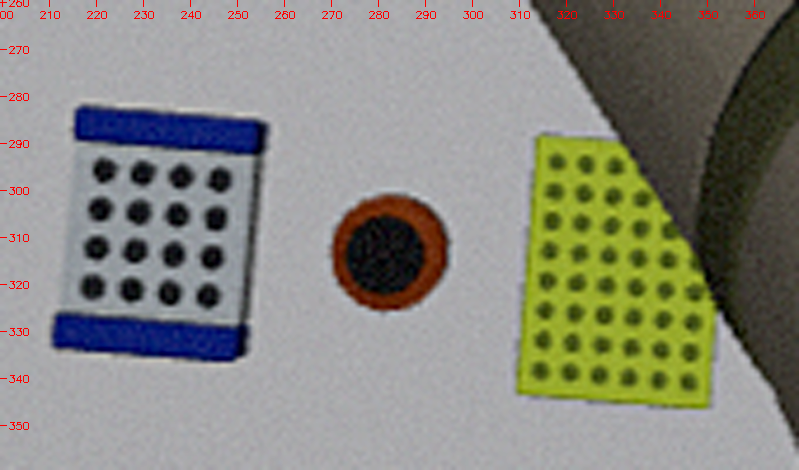

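View pics/a5.png

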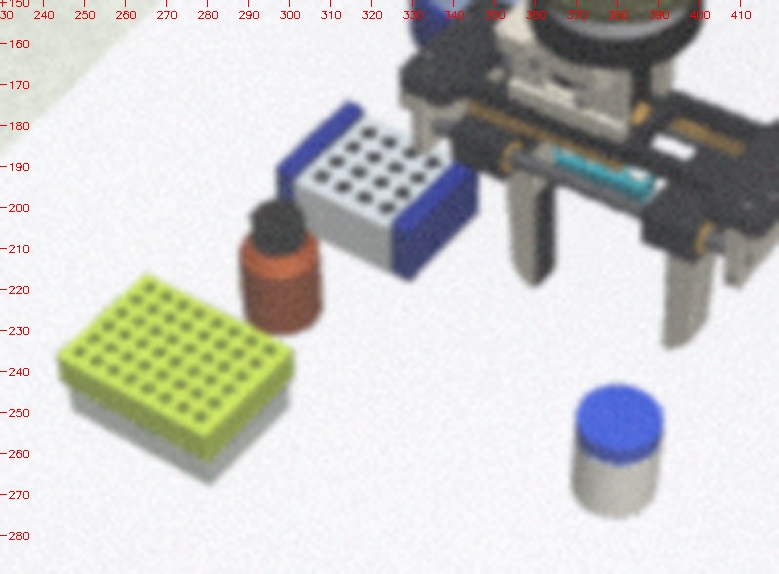

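```bash
python3 -c "
from h import *
c=lambda X,Y:(199.5+X/4.7,259.5+Y/4.7)
print(w('top',*c(386,254.5),70), w('top',*c(390,252.5),35))
print(px('top',[461.7,18.2,70]),c(386,254.5))"
```

```text
[461.36788867  17.28055259  70.        ] [461.07500903  17.90921434  35.        ]
[281.10688804 313.46007399] (281.6276595744681, 313.6489361702128)
```

Bottle is within about 1 mm of the midpoint, (461.4,17.3) against (461.7,18.2). For the jar I turn the jaws across, so that no finger goes into the 30 mm gap to the rack.

servo_tool([
  [0.009,0.002,0,-10],
  [0,0,0,-10],
  [0,0,0,-10],
  [0,0,0,-10],
  [0,0,0,-10],
  [0,0,0,-10],
  [0,0,0,-10],
  [0,0,0,-10],
  [0,0,0,-8],
  [0,0,0,0],
])

```text
time_s: 27.2
tcp_pos: [669.2, -3.5, 132.6]
tool_rot: [[0.996, -0.094, 0.005], [-0.094, -0.995, -0.038], [0.009, 0.037, -0.999]]
ft_force: [0.2, 0.6, -0.0]
gripper_width: 70.0
```

servo_tool([
  [0.009,-0.002,0,0],
  [0,0,-0.02,0],
  [0,0,-0.02,0],
  [0,0,0,0],
  [0,0,0,0],
], jaw=0.075)

```text
time_s: 27.82
tcp_pos: [677.5, -6.1, 89.0]
tool_rot: [[0.996, -0.086, 0.004], [-0.086, -0.996, -0.037], [0.007, 0.037, -0.999]]
ft_force: [0.6, 0.2, -0.0]
gripper_width: 75.0
```

```bash
python3 snap.py j1 scene 320 180 120 110 5.2
```

```text
27.875 [677.43064101  -6.09980497  89.06761613] [ 0.25459475 -0.72700434  0.25778209] 75.15768619268002
```

View pics/j1.png

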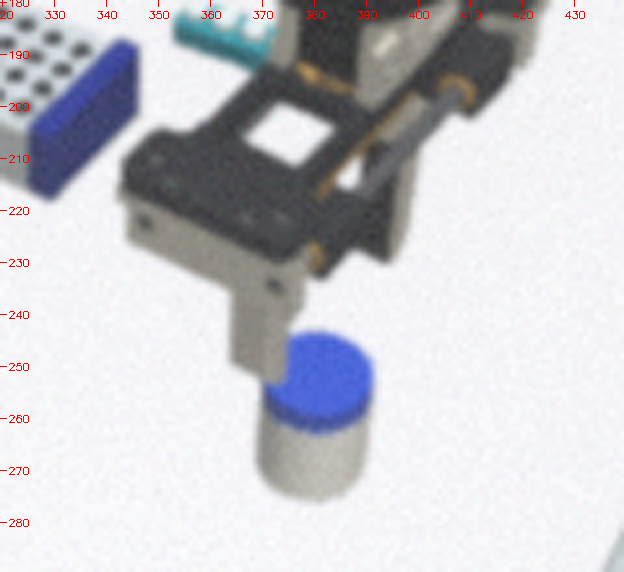

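The fingers straddle the jar lid at (380,252), with the near fingertip at (370,251). Descending.

servo_tool([
  [0.001,0,-0.02,0],
  [0,0,-0.02,0],
  [0,0,-0.02,0],
  [0,0,0,0],
  [0,0,0,0],
])

```text
time_s: 28.5
tcp_pos: [678.2, -6.0, 24.4]
tool_rot: [[0.996, -0.086, 0.003], [-0.086, -0.996, -0.037], [0.006, 0.037, -0.999]]
ft_force: [0.1, 0.2, 0.3]
gripper_width: 74.8
```

servo_tool([
  [0,0,-0.009,0],
  [0,0,0,0],
  [0,0,0,0],
])

```text
time_s: 28.88
tcp_pos: [679.0, -6.0, 15.9]
tool_rot: [[0.996, -0.086, 0.005], [-0.086, -0.996, -0.037], [0.008, 0.036, -0.999]]
ft_force: [0.4, -0.1, -0.3]
gripper_width: 75.4
```

servo_tool([
  [0,0,0,0],
  [0,0,0,0],
  [0,0,0,0],
  [0,0,0,0],
  [0,0,0,0],
  [0,0,0,0],
], jaw=0.036)

```text
time_s: 29.62
tcp_pos: [679.4, -6.0, 16.8]
tool_rot: [[0.996, -0.086, 0.006], [-0.086, -0.996, -0.037], [0.009, 0.036, -0.999]]
ft_force: [-0.2, 0.4, -0.3]
gripper_width: 44.7
```

servo_tool([
  [0,0,0.03,0],
  [0,0,0.04,0],
  [0,0,0.01,0],
  [-0.03,-0.018,0,0],
  [-0.04,-0.025,0,0],
  [-0.03,-0.02,0,0],
  [-0.01,-0.007,0,0],
  [0,0,0,0],
  [0,0,0,0],
])

```text
time_s: 30.75
tcp_pos: [566.4, -75.5, 95.2]
tool_rot: [[0.996, -0.084, 0.004], [-0.084, -0.996, -0.035], [0.007, 0.035, -0.999]]
ft_force: [0.1, 0.0, -0.3]
gripper_width: 44.6
```

servo_tool([
  [-0.009,-0.006,-0.02,0],
  [0,0,-0.02,0],
  [0,0,-0.01,0],
  [0,0,0,0],
  [0,0,0,0],
])

```text
time_s: 31.38
tcp_pos: [563.0, -77.6, 43.9]
tool_rot: [[0.997, -0.079, 0.009], [-0.079, -0.996, -0.034], [0.011, 0.033, -0.999]]
ft_force: [-0.5, 0.5, -0.3]
gripper_width: 45.0
```

servo_tool([
  [-0.0055,-0.004,0,0],
  [0,0,0,0],
  [0,0,-0.012,0],
  [0,0,0,0],
  [0,0,0,0],
])

```text
time_s: 32.0
tcp_pos: [557.8, -82.1, 32.3]
tool_rot: [[0.997, -0.08, 0.011], [-0.079, -0.996, -0.034], [0.013, 0.033, -0.999]]
ft_force: [-0.3, -0.5, 0.3]
gripper_width: 44.8
```

```bash
python3 snap.py j2 scene 230 190 150 112 5.2
```

```text
32.05 [557.77069172 -82.12090354  32.30611906] [ 0.6501735   0.34068418 -0.95087073] 44.56553801391147
```

View pics/j2.png

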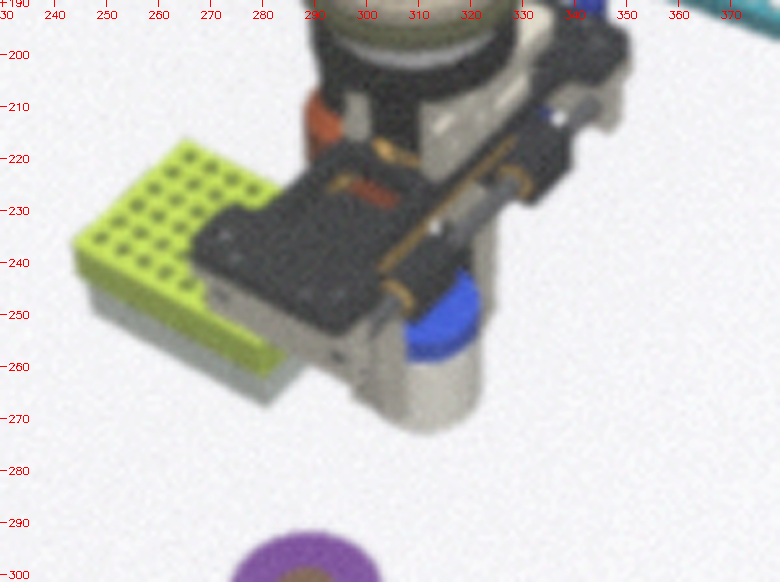

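servo_tool([
  [0,0,-0.01,0],
  [0,0,0,0],
  [0,0,-0.002,0],
  [0,0,0,0],
])

```text
time_s: 32.55
tcp_pos: [557.8, -82.0, 19.4]
tool_rot: [[0.997, -0.079, 0.011], [-0.079, -0.996, -0.034], [0.013, 0.033, -0.999]]
ft_force: [-0.2, 0.4, 0.5]
gripper_width: 44.6
```

The jar hangs upright behind the rack, base around (312,270). Final lowering and release.

servo_tool([
  [0,0.0005,-0.002,0],
  [0,0,0,0],
  [0,0,0,0],
])

```text
time_s: 32.92
tcp_pos: [558.0, -81.5, 17.4]
tool_rot: [[0.997, -0.079, 0.011], [-0.079, -0.996, -0.034], [0.014, 0.033, -0.999]]
ft_force: [-0.3, -0.4, -0.8]
gripper_width: 44.7
```

servo_tool([
  [0,0,0,0],
  [0,0,0,0],
  [0,0,0,0],
  [0,0,0,0],
], jaw=0.068)

```text
time_s: 33.42
tcp_pos: [558.2, -81.5, 17.7]
tool_rot: [[0.997, -0.079, 0.012], [-0.079, -0.996, -0.034], [0.014, 0.033, -0.999]]
ft_force: [0.8, 0.4, -0.0]
gripper_width: 67.9
```

servo_tool([
  [0,0,0.02,0],
  [0,0,0.03,0],
  [0,0,0.05,0],
  [0,0,0.05,0],
  [0.02,0.05,0.03,0],
  [0.02,0.06,0,0],
  [0.02,0.06,0,0],
  [0.02,0.06,0,0],
  [0.02,0.06,0,0],
  [0.02,0.06,0,0],
  [0.02,0.05,0,0],
  [0,0,0,0],
])

```text
time_s: 34.92
tcp_pos: [695.2, 321.6, 203.8]
tool_rot: [[0.996, -0.086, 0.011], [-0.085, -0.996, -0.033], [0.014, 0.032, -0.999]]
ft_force: [-0.4, 0.0, 0.5]
gripper_width: 68.0
```

```bash
python3 snap.py f1 top 290 230 90 130 4.5; python3 snap.py f2 scene 0 0 640 480 1; python3 snap.py f3 top 0 0 640 480 1
```

```text
34.975 [695.20078357 318.60923075 203.82226624] [-0.67415304 -0.91907704  0.49227591] 68.16514887562263
35.025 [695.48058543 316.04004968 204.04398801] [-0.26458627  0.37690583  0.51194404] 68.11225727188956
35.075 [695.77983731 314.52744205 204.43756917] [ 0.10721333 -0.48993209  0.13074679] 68.22356233199439
```

View pics/f1.png

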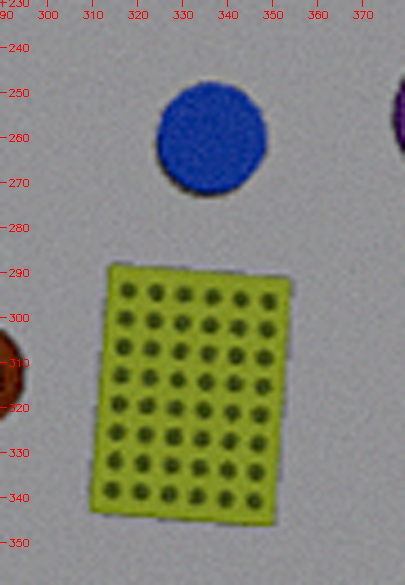

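View pics/f2.png

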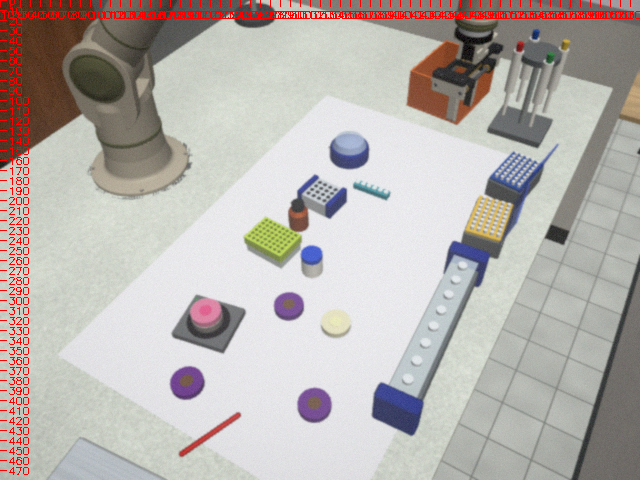

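View pics/f3.png

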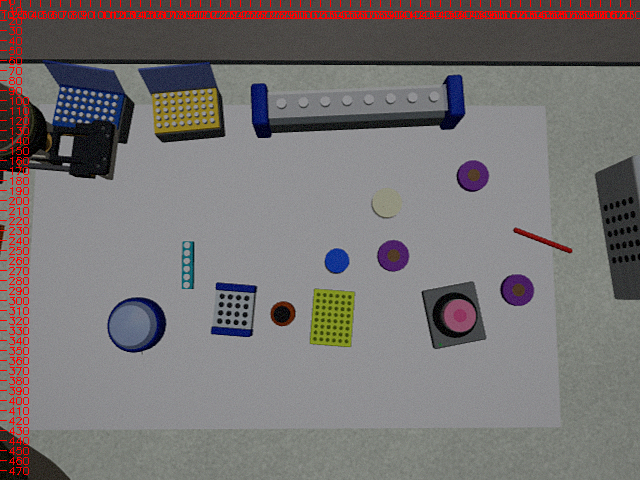

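```bash
python3 -c "
from h import *
c=lambda X,Y:(289.5+X/4.5,229.5+Y/4.5)
j=w('top',*c(212,138),55);R=np.array([w('top',*c(*p),45) for p in((110,264),(291,279),(273,524),(91,511))]);m=R.mean(0);a=-.083
d=(j-m)[:2];print(j,m,'along',d@[np.cos(a),np.sin(a)],'lateral',d@[-np.sin(a),np.cos(a)])
for cam in('a',):pass
j2=w('scene',312.0,254.5,55);print(j2)
from cell import r,job
s=r.read_state();print(s['qvel'],s['ft_force']);print(job.job_done())"
```

```text
[556.80305521 -80.79078764  55.        ] [454.3592832  -72.38248607  45.        ] along 102.78819497709439 lateral 0.11371796834219197
[562.66991475 -85.47153357  55.        ]
[ 0.01959889 -0.01491316  0.01018265  0.00872686  0.00016892 -0.00090412
 -0.00176335] [ 0.10721333 -0.48993209  0.13074679]
the job is handed in; nothing more can be done
None
```

The job is done in the order asked and handed in at about 35 s of robot time. The gripper touched nothing at the end, and measured forces stayed within a few newtons.

The last checks, all from the top camera:

| Item | Result |
|---|---|
| Brown dish | about 1 mm from the pad centre |
| Pink dish | within about 0.5 mm of the brown dish's centre; the scene camera agreed to about 1 mm |
| Amber bottle | upright, about 1 mm from the midpoint between rack and block |
| White jar | in line with the rack's x axis to about 0.1 mm; gap about 30 mm (centres 102.8 mm apart, 102.5 wanted) |

In the final pictures the cream dish and the teal strip are where they were at the start, judged by eye.

**Checks that disagreed:**
- **Jar:** a rough reading of its lid in the small scene picture put it about 7 mm away, at (563, -85) against (557, -81). At the start a similar rough lid reading was also several mm off. A closer look at the jar's outline then matched the top camera, so I trusted the top camera. I did not repeat that closer look after placing the jar.
- **Gripper tilt:** it drifted up to 0.04 rad during the run, with no visible effect on the placings.

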